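# Square a cork terrarium lid in the punching jig and clamp it

## Robot

A 6-joint arm with a two-finger parallel gripper is mounted at the origin on the work surface. World frame = base frame: x ahead of the robot, y to its left, z up, the work surface at z = 0. Lengths are in m, angles in rad, forces in N, time in s.
With the tool pointing down it reaches from about 0.375 to 0.925 m from the base axis. Payload 5.7 kg.
Tool frame: the origin (TCP) lies midway between the tips of the shut fingers; the grasp point (between the pads) lies 19 mm behind it; z points along the fingers, x is the direction in which the jaws open and shut, and the axes are right-handed (so a half turn about z gives the same grasp; the last joint's range is limited). The gripper opens to 85 mm and grips with 20 to 120 N. Pads are 22 mm wide; open, the fingers measure 114 mm over their backs; the gripper's body (76 mm by 85 mm) begins 54 mm behind the grasp point. The pads swing forward as they close: fully open they stand 13 mm farther back than shut.
Start: joints at [1.198, 0.359, 1.51, -0, 1.272, -0.115], TCP at [0.153, 0.58, 0.231] pointing down, gripper open.
Joint ranges: [-2.97, 2.97], [-1.01, 2.36], [0.21, 2.38], [-0.96, 4.11], [0.2, 2.71], [-2.98, 2.98]. Speed limits (rad/s): [2.39, 2.39, 3.14, 3.14, 3.14, 3.14].

## Interface

Orientations are given as a rotation vector (axis times angle).
In Python, from workcell import r, vision, order gives the robot as it stands.
- The arm moves only by the tool arm_command, never from a script. Its argument "moves" is a list of rows, each a list of 3 entries, a list of its own where there are three numbers: the shift along the tool's x, y, z in mm, then the turn, a rotation vector about the tool's x, y, z in degrees, then the finger opening in mm, from 0 to 85.4. In form: [[[tx, ty, tz], [wx, wy, wz], gripper], ...]. A call has 1 to 10 rows; each row is the pose to reach, as a shift and turn from the pose commanded when the call began, along the tool's axes at that moment; what a row does not reach only later rows make up. A row lasts 1/12 s, in which the tool goes at most 41.7 mm and 7.16 degrees, less where a joint would pass 70% of its speed; a pose out of reach is approached as far as the arm can. A call with a gripper value outside its range is refused whole. The fingers move at their own pace and stop on an object; the grip force is fixed at half the most. Time passes only in rows, so rows that repeat a pose let the fingers close. It gives the time, the measured TCP pose, the force and the opening at its end, in the units of the state.
- r.get_state(): the state, without advancing time (a new reading comes with each control period).
- vision.camera(name): name is "scene" or "top" or "wrist"; returns the picture (420x560x3 uint8, red, green, blue); there is no depth.
- vision.camera_model(name): a dict with "mtx" (3x3 intrinsics, pixels), "pose" (4x4, takes a point from camera to world coordinates); the wrist camera has in their place "T_tool_cam" (4x4, takes a point from camera to tool coordinates, whose origin is the TCP and whose axes are the tool frame's). Camera axes: x right, y down, z forward; pixel columns grow to the right and rows downward; lengths in m; the calibration is good to about 2 mm. A picture is of the moment at which its call begins: read the wrist's pose just before it. camera_model takes no time and is no camera call.
- order.job_done(): hands the job in, once; it reports no verdict.
The state is a dict: "time": time; "joint_pos": joint angles; "joint_vel": joint speeds; "joint_torque": joint torques, N m; "tool_pos": TCP position; "eef_rot": TCP orientation; "ft_force": force on the tool from outside, world axes, zero at the start; "ft_torque": the same for the moment, N m; "width": finger opening in m.
Only numpy, scipy, OpenCV 4.12 (cv2) and the standard library are available. Lean on these libraries where they do the work, as an engineer would, in place of code of your own. Each camera call takes 0.05 s, during which the arm holds its last target.

## Task

A round cork jar lid with one straight edge lies turned the wrong way on the sprung bed of the punching jig. Pressing lightly with the fingertips, turn it on the bed and slide it until its straight edge lies flush against the metal alignment bar; only then slide the clamp up until its sprung nose rests against the lid. Be gentle, as the cork dents easily, and leave the other things on the desk where they are.

Things in the scene. Friction and masses are not known exactly. Their poses are not given: they have to be found in the camera images.
- jig: Fixed punching jig, base 190 (x) by 300 mm (y -175 to +125), origin at desk level, z up. Slippery white bed (friction about 0.12), top 20 mm above desk, on springs: from about 2 N down-force it sinks 1 mm per 4 N, 4 mm at most. Alignment bar (154 mm long, 18 thick, top 48 above desk) at +y, its face at y = +60. Side fences 6 mm above the bed, inner faces x = +-68, y to -62. Clamp at -y.
- bar_face (a point): Middle of the alignment bar's working face, on jig (0, 60, 26) mm; axes as the jig's: x along the bar, +y into the bar.
- lid: Cork lid on the jig's bed: disc 100 mm diameter, 12 mm thick (top 32 mm above desk), about 60 g (40 to 85), loose, dents above 15 N, one flat edge 60 mm long cut 40 mm from the centre on its own +y side. Origin at disc centre on the underside, z up. Flush: its +y points as the jig's +y, into the bar, centre 40 mm from the bar's face. Starts turned 45 to 180 degrees away, either way round.
- lid_flat (a point): Middle of the lid's flat edge, 40 mm from the centre along the lid's +y, at half thickness; axes as the lid's: x along the flat, +y outward.
- clamp (a joint): Sliding clamp, m: 0 fully back, grows along jig +y towards the bar (max 0.072). Starts at 0 to 0.012, stays where left, slides at about 2.5 N. Wooden block 66 mm wide (x), top 44 mm above desk, with a sprung rubber nose pad (2 N per mm, 6 mm travel) whose front is at jig y = -85 mm + joint. With the lid flush the pad meets its round edge at about 0.055.
- clamp_post (a point): Centre of the top of the clamp's upright steel post, 18 mm diameter, rising 36 mm above the block, its top 80 mm above the desk, 27 mm behind the nose pad's front; push it towards the bar, or pinch it from above.
- jar: Empty open glass jar, 90 mm wide, 130 mm tall, a bystander standing on the desk; origin at the centre of its underside.
- pot: Small terracotta pot, 72 mm wide, 65 mm tall, a bystander; origin at the centre of its underside.
- spare_lid: Fully round spare cork lid, 92 mm diameter, 12 mm thick, lying on the desk, a bystander; origin at the centre of its underside.
- stopper: Cork stopper 26 mm wide, 24 mm tall, standing on the jig's base behind the bar, a bystander; origin at the centre of its underside.
- food: Small plastic bottle, 44 mm wide, 100 mm tall, a bystander; origin at the centre of its underside.
- nose: The clamp's rubber nose pad, 50 mm wide, 14 mm tall, on the block's front; origin on its front at bed level, axes as the jig's.
- brush: Paintbrush lying on the desk, a bystander; origin at its underside, handle to its -x.
- spoon: Spoon with a wooden handle lying on the desk, a bystander; origin at its underside, handle to its -x.
There are look-alikes about, which are no part of the job. Leave any black or turquoise look-alike of the lid alone.

How it is judged:
By the outcome, as a careful person would: the job done as asked, in the order asked, and still so for the second after the job is handed in, with the robot touching nothing.
It also fails if it takes over 72 s, if anything falls off the work surface, if the arm or the gripper's body presses on something with over 40 N, if the wrist force passes 120 N, or if a joint passes its speed limit or range.

## Working session

There is one attempt and no reset: what is moved stays moved. The work goes in short steps, Python scripts to look and compute and a tool call to move; the robot and the scene stay as the last step left them, time stands still between calls to the robot, and variables do not carry over. Pictures are saved under pics/ and viewed, and the job is handed in when it is done.

Besides the shell and the picture viewer there is one more tool, called after "Request:" by a JSON object that holds its "name" and its "arguments", one argument or row to a line. arm_command: Moves the arm, as the interface text tells. Its arguments: {"type":"object","properties":{"moves":{"type":"array","items":{"type":"array"}}},"required":["moves"]}

```bash
ls; mkdir -p pics; python3 - <<'E'
from workcell import r,vision,order
import cv2
print(r.get_state())
for n in ("scene","top","wrist"):
    im=vision.camera(n); cv2.imwrite(f"pics/{n}0.png",im[:,:,::-1])
    m=vision.camera_model(n); print(n,m)
E
```

```text
pics
{'time': 0.0, 'joint_pos': array([ 1.19793592e+00,  3.59502045e-01,  1.51145222e+00, -1.30726579e-05,
        1.27251603e+00, -1.15114492e-01]), 'joint_vel': array([-1.18945857e-03,  7.62950986e-04, -1.38318416e-03,  9.40035992e-05,
        3.99004642e-04,  6.81615766e-04]), 'joint_torque': array([ 5.51610756e-04, -5.27614868e+01, -2.78622991e+01, -1.95714138e-04,
        1.33666018e-02, -3.58426078e-06]), 'tool_pos': array([0.15270562, 0.57952119, 0.23044783]), 'eef_rot': array([ 2.48773236,  1.91693496, -0.00251668]), 'ft_force': array([-0.72993705,  0.15184045, -0.32911589]), 'ft_torque': array([-0.00072893, -0.05229352, -0.0360118 ]), 'width': 0.08529765647550966}
scene {'mtx': array([[504.35515659,   0.        , 279.59254013],
       [  0.        , 504.35515659, 210.07887002],
       [  0.        ,   0.        ,   1.        ]]), 'pose': array([[-0.87606623,  0.41919006, -0.23830159,  0.89243484],
       [ 0.48198153,  0.74671509, -0.45837797,  0.65653542],
       [-0.01420409, -0.51642643, -0.85621375,  1.20518277],
       [ 0.        ,  0.        ,  0.        ,  1.        
[... 346 characters left out ...]
2],
       [-7.62118125e-03, -6.00851034e-02, -9.98164164e-01,
         1.30386657e+00],
       [ 0.00000000e+00,  0.00000000e+00,  0.00000000e+00,
         1.00000000e+00]])}
wrist {'mtx': array([[293.98533204,   0.        , 279.06571231],
       [  0.        , 293.98533204, 207.82071718],
       [  0.        ,   0.        ,   1.        ]]), 'T_tool_cam': array([[ 9.99999557e-01, -7.60875208e-04, -5.54009228e-04,
        -3.78545375e-04],
       [ 9.00132234e-04,  9.45112441e-01,  3.26744035e-01,
        -8.44358787e-02],
       [ 2.74989578e-04, -3.26744389e-01,  9.45112707e-01,
        -1.43211156e-01],
       [ 0.00000000e+00,  0.00000000e+00,  0.00000000e+00,
         1.00000000e+00]])}
```

View pics/scene0.png

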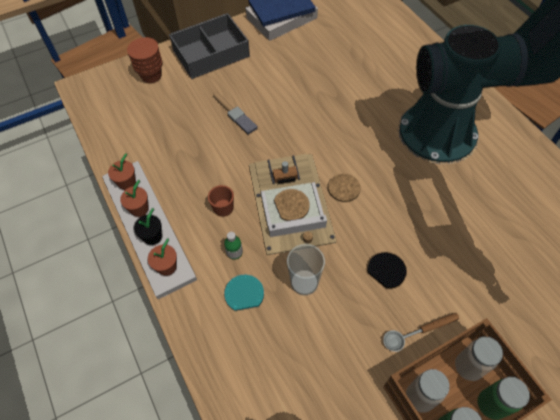

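View pics/top0.png

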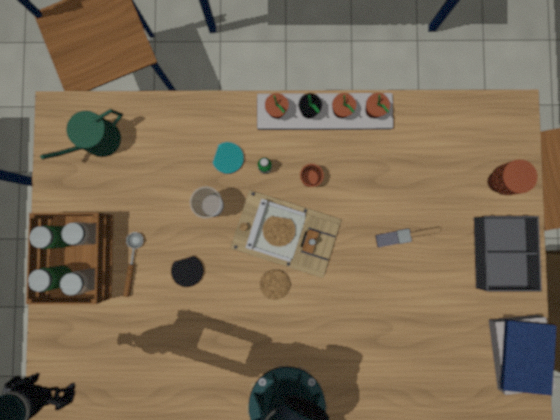

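View pics/wrist0.png

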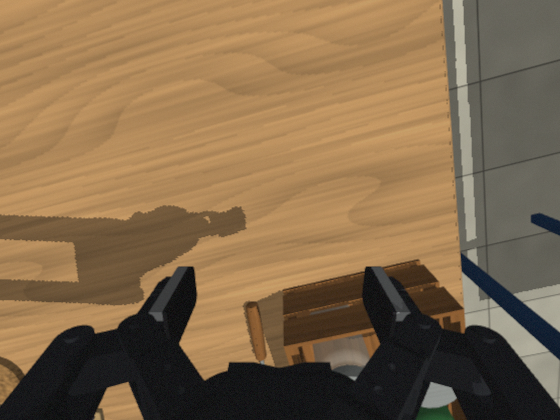

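```bash
python3 - <<'E'
import cv2
a=cv2.imread("pics/top0.png")[180:290,225:350]; cv2.imwrite("pics/top0c.png",cv2.resize(a,None,fx=6.4,fy=5.4*6.4/6.4,interpolation=2) if 0 else cv2.resize(a,None,fx=5.4,fy=5.4,interpolation=2))
a=cv2.imread("pics/scene0.png")[145:260,240:345]; cv2.imwrite("pics/scene0c.png",cv2.resize(a,None,fx=5.2,fy=5.2,interpolation=2))
E
```

```text
(no output)
```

View pics/top0c.png

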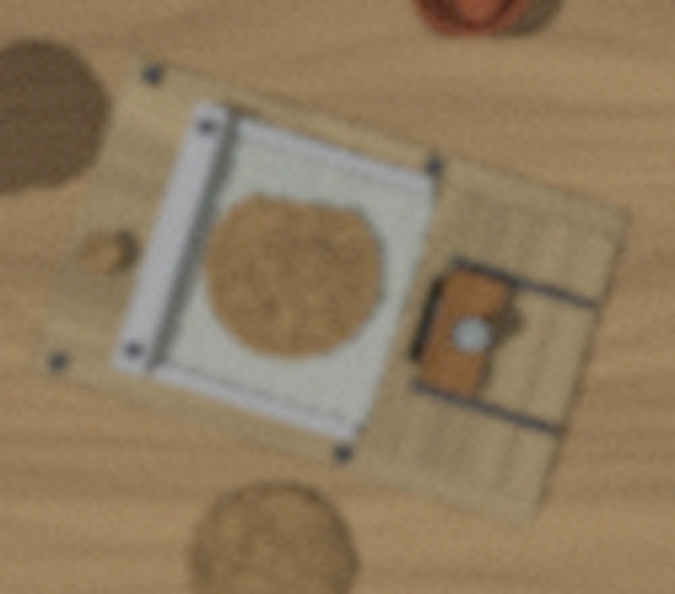

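View pics/scene0c.png

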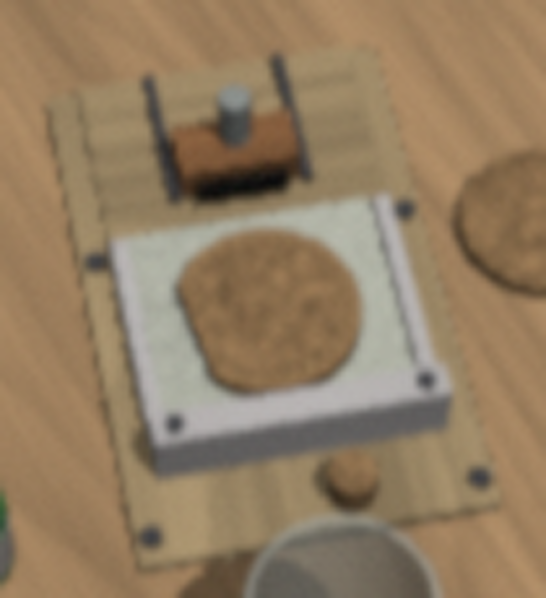

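```bash
cat > h.py <<'E'
import numpy as np, cv2
from workcell import r,vision,order
from scipy.spatial.transform import Rotation as R
def ray(M,T,px,z):
    d=T[:3,:3]@np.linalg.inv(M)@np.array([px[0],px[1],1.]); o=T[:3,3]
    return o+d*(z-o[2])/d[2]
def camT(n,st=None):
    m=vision.camera_model(n)
    if n!="wrist": return m["mtx"],m["pose"]
    st=st or r.get_state()
    T=np.eye(4);T[:3,:3]=R.from_rotvec(st["eef_rot"]).as_matrix();T[:3,3]=st["tool_pos"]
    return m["mtx"],T@m["T_tool_cam"]
def proj(M,T,P):
    P=np.atleast_2d(P); c=(P-T[:3,3])@T[:3,:3]; u=c@M.T; return u[:,:2]/u[:,2:]
def Rm(st): return R.from_rotvec(st["eef_rot"]).as_matrix()
def snap(n,name):
    st=r.get_state(); im=vision.camera(n)[:,:,::-1].copy(); cv2.imwrite(f"pics/{name}.png",im); M,T=camT(n,st); np.savez(f"pics/{name}.npz",M=M,T=T); return im,M,T,st
E
python3 - <<'E'
from h import *
M,T=camT("top")
P=[]
for n,p,z in [("base tl",(137,60),.012),("base tr",(632,207),.012),("base br",(535,520),.012),("base bl",(40,365),.012),("bolt bar1",(206,126),.048),("bolt bar2",(133,349),.048),("lid",(295,276),.032),("post",(470,334),.08),("bar tl",(198,103),.048),("bar bl",(115,366),.048),("bar face top",(235,112),.048),("bar face bottom",(152,372),.048)]:
    w=ray(M,T,(225+p[0]/5.4,180+p[1]/5.4),z); print(n,w.round(4))
st=r.get_state(); print(Rm(st).round(3), st["time"])
E
```

```text
base tl [0.6483 0.1097 0.012 ]
base tr [ 0.5636 -0.1728  0.012 ]
base br [ 0.3865 -0.116   0.012 ]
base bl [0.4741 0.1646 0.012 ]
bolt bar1 [0.6076 0.069  0.048 ]
bolt bar2 [0.484  0.1094 0.048 ]
lid [0.5243 0.0196 0.032 ]
post [ 0.4926 -0.0742  0.08  ]
bar tl [0.6204 0.0735 0.048 ]
bar bl [0.4746 0.1193 0.048 ]
bar face top [0.6153 0.0529 0.048 ]
bar face bottom [0.4713 0.0988 0.048 ]
[[ 0.255  0.967 -0.001]
 [ 0.967 -0.255 -0.001]
 [-0.001 -0.    -1.   ]] 0.15
```

Request:
{"name": "arm_command", "arguments": {
  "moves": [
    [[-446, 461, -20], [0, 0, 0], 85],
    [[-446, 461, -20], [0, 0, 0], 85],
    [[-446, 461, -20], [0, 0, 0], 85],
    [[-446, 461, -20], [0, 0, 0], 85],
    [[-446, 461, -20], [0, 0, 0], 85],
    [[-446, 461, -20], [0, 0, 0], 85],
    [[-446, 461, -20], [0, 0, 0], 85],
    [[-446, 461, -20], [0, 0, 0], 85],
    [[-446, 461, -20], [0, 0, 0], 85],
    [[-446, 461, -20], [0, 0, 0], 85]
  ]
}}

```text
time: 0.98
tool_pos: [0.3689, 0.2219, 0.2444]
eef_rot: [2.488, 1.918, 0.0]
ft_force: [1.6, 1.1, 0.5]
width: 0.0851
```

Request:
{"name": "arm_command", "arguments": {
  "moves": [
    [[-140, 145, 0], [0, 0, 0], 85],
    [[-140, 145, 0], [0, 0, 0], 85],
    [[-140, 145, 0], [0, 0, 0], 85],
    [[-140, 145, 0], [0, 0, 0], 85],
    [[-140, 145, 0], [0, 0, 0], 85],
    [[-140, 145, 0], [0, 0, 0], 85],
    [[-140, 145, 0], [0, 0, 0], 85]
  ]
}}

```text
time: 1.57
tool_pos: [0.4737, 0.0499, 0.244]
eef_rot: [-2.492, -1.913, 0.001]
ft_force: [-1.0, 0.6, 0.2]
width: 0.0855
```

```bash
python3 - <<'E'
from h import *
im,M,T,st=snap("wrist","w1"); print(st["tool_pos"],st["time"],st["joint_pos"],st["ft_force"])
O=np.array([.5253,.0203]);a=np.radians(-17.2)
J=lambda x,y,z:[O[0]+np.cos(a)*x-np.sin(a)*y,O[1]+np.sin(a)*x+np.cos(a)*y,z]
print(proj(M,T,[J(0,0,.032),J(0,.06,.048),J(.077,.06,.048),J(-.077,.06,.048)]).round())
E
```

```text
[0.47374528 0.0499382  0.24401915] 1.5667 [-4.01239106e-02  1.66936560e-01  1.74927833e+00  4.06122066e-06
  1.22586075e+00 -1.34931348e+00] [-1.03530315  0.58376062  0.16291295]
[[268. 222.]
 [315. 228.]
 [311. 281.]
 [320. 167.]]
```

View pics/w1.png

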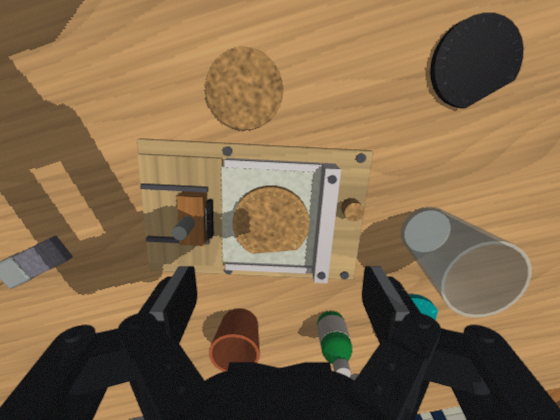

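```bash
python3 - <<'E'
import cv2
a=cv2.imread("pics/w1.png")[135:285,180:345]; cv2.imwrite("pics/w1c.png",cv2.resize(a,None,fx=4,fy=4,interpolation=2))
a=cv2.imread("pics/w1.png")[170:260,215:325]; 
E
```

```text
(no output)
```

View pics/w1c.png

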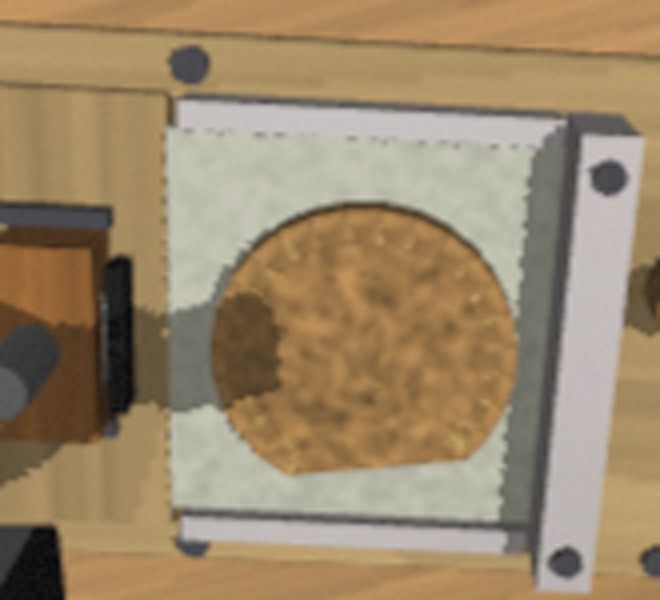

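```bash
python3 - <<'E'
from h import *
d=np.load("pics/w1.npz");M,T=d["M"],d["T"]
f=lambda p,z:ray(M,T,(180+p[0]/4,135+p[1]/4),z)[:2]
a,b=f((290,475),.032),f((465,459),.032); 
v=b-a; print("flat len",np.hypot(*v)); 
rim=[f(p,.032) for p in [(212,345),(517,340),(365,204),(250,252),(480,252),(290,475),(465,459)]]
from scipy.optimize import least_squares
s=least_squares(lambda q:[np.hypot(*(p-q[:2]))-.05 for p in rim],[.52,.02]);print("lid c",s.x,(s.fun*1e3).round(1))
m=(a+b)/2-s.x; print("flat dir",np.degrees(np.arctan2(m[1],m[0])),np.hypot(*m), "normal from edge",np.degrees(np.arctan2(v[1],v[0]))-90)
p,q=f((580,130),.048),f((538,583),.048); print("bar",p,q,np.hypot(*(p-q)),np.degrees(np.arctan2(*(q-p)[::-1])))
for z,pts in((.020,[(168,128),(175,510)]),(.026,[(180,125),(560,145),(178,515),(530,525)])):
    for P in pts: print(P,f(P,z))
print("nose",f((128,256),.034),f((130,405),.034)); print("post",f((8,395),.08))
E
```

```text
flat len 0.05931290712740632
lid c [0.52895165 0.02396291] [-0.2 -0.4  0.6  0.2  0.6  0.9  0.4]
flat dir -9.742667816002854 0.04104154573172132 normal from edge -9.209516746487381
bar [0.47109392 0.10550425] [0.61697265 0.05985247] 0.15285512729752976 -17.37716510143871
(168, 128) [ 0.4432846  -0.01700248]
(175, 510) [ 0.57319169 -0.05828128]
(180, 125) [ 0.44252316 -0.0116654 ]
(560, 145) [0.47921805 0.10070408]
(178, 515) [ 0.57237244 -0.05578145]
(530, 525) [0.60797589 0.0615942 ]
nose [ 0.4766597  -0.03882099] [ 0.52538144 -0.0551863 ]
post [ 0.49605693 -0.07127049]
```

Request:
{"name": "arm_command", "arguments": {
  "moves": [
    [[-11, 60, 80], [0, 0, 7], 44],
    [[-11, 60, 80], [0, 0, 14], 44],
    [[-11, 60, 80], [0, 0, 21], 44],
    [[-11, 60, 80], [0, 0, 28], 44],
    [[-11, 60, 80], [0, 0, 35], 44],
    [[-11, 60, 80], [0, 0, 42], 44],
    [[-11, 60, 80], [0, 0, 49], 44],
    [[-11, 60, 80], [0, 0, 56], 44],
    [[-11, 60, 80], [0, 0, 63], 44],
    [[-11, 60, 80], [0, 0, 70], 44]
  ]
}}

```text
time: 2.45
tool_pos: [0.5271, 0.0275, 0.1642]
eef_rot: [-3.138, -0.137, 0.002]
ft_force: [-0.4, -0.5, 0.2]
width: 0.0439
```

Request:
{"name": "arm_command", "arguments": {
  "moves": [
    [[0, 0, 0], [0, 0, 7], 44],
    [[0, 0, 0], [0, 0, 14], 44],
    [[0, 0, 0], [0, 0, 21], 44],
    [[0, 0, 0], [0, 0, 28], 44],
    [[0, 0, 0], [0, 0, 35], 44],
    [[0, 0, 0], [0, 0, 42], 44],
    [[0, 0, 0], [0, 0, 49], 44],
    [[0, 0, 0], [0, 0, 56], 44],
    [[0, 0, 0], [0, 0, 63], 44],
    [[0, 0, 0], [0, 0, 70], 44]
  ]
}}

```text
time: 3.28
tool_pos: [0.5271, 0.0276, 0.1643]
eef_rot: [2.65, -1.687, -0.002]
ft_force: [-0.2, -0.4, -0.2]
width: 0.0437
```

Request:
{"name": "arm_command", "arguments": {
  "moves": [
    [[0, 0, 40], [0, 0, 7], 44],
    [[0, 0, 40], [0, 0, 14], 44],
    [[0, 0, 40], [0, 0, 21], 44],
    [[0, 0, 40], [0, 0, 28], 44],
    [[0, 0, 40], [0, 0, 34.7], 44],
    [[0, 0, 40], [0, 0, 34.7], 44],
    [[0, 0, 40], [0, 0, 34.7], 44]
  ]
}}

```text
time: 3.87
tool_pos: [0.5275, 0.027, 0.1243]
eef_rot: [2.037, -2.392, -0.001]
ft_force: [-0.5, 0.3, 0.1]
width: 0.0443
```

```bash
python3 - <<'E'
from h import *
im,M,T,st=snap("wrist","w2"); snap("scene","s2"); print(st); print(Rm(st).round(4))
E
```

```text
{'time': 3.8667, 'joint_pos': array([-7.98576387e-02,  3.82690471e-01,  1.78454719e+00,  1.88742168e-04,
        9.75050623e-01,  1.65082140e+00]), 'joint_vel': array([-0.01035959,  0.00179763, -0.00609066, -0.00152766, -0.00059744,
       -0.02241496]), 'joint_torque': array([-1.80320424e-02, -4.79508233e+01, -2.16048682e+01,  1.83270095e-03,
        5.23272916e-03,  4.22390085e-01]), 'tool_pos': array([0.52748002, 0.02696561, 0.12431373]), 'eef_rot': array([ 2.03657695e+00, -2.39156037e+00, -9.45968203e-04]), 'ft_force': array([-0.47601008,  0.34505218,  0.11644567]), 'ft_torque': array([ 0.02015922,  0.02975299, -0.0763848 ]), 'width': 0.04429680478508894}
[[-1.593e-01 -9.872e-01 -7.000e-04]
 [-9.872e-01  1.593e-01  2.000e-04]
 [-1.000e-04  7.000e-04 -1.000e+00]]
```

View pics/w2.png

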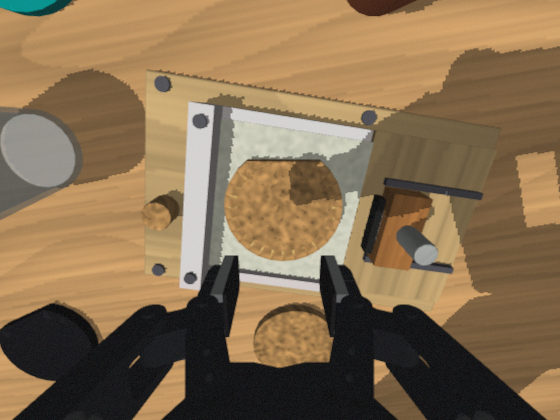

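```bash
python3 - <<'E'
from h import *
d=np.load("pics/w2.npz");M,T=d["M"],d["T"];im=cv2.imread("pics/w2.png")
im=cv2.resize(im[90:300,140:400],None,fx=3,fy=3,interpolation=2)
def dr(P,c):
    q=proj(M,T,P); q=((q-[140,90])*3).astype(int); cv2.polylines(im,[q.reshape(-1,1,2)],False,c,1)
t=np.linspace(0,2*np.pi,80); fd=np.radians(-9.5)
c=np.array([.52895,.02396]); 
L=[[c[0]+.05*np.cos(a),c[1]+.05*np.sin(a),.032] for a in t if np.cos(a-fd)<.8]; dr(L+L[:1],(255,0,0))
dr([[.47109,.1055,.048],[.61697,.05985,.048]],(0,0,255))
cv2.imwrite("pics/w2c.png",im)
E
```

```text
(no output)
```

View pics/w2c.png

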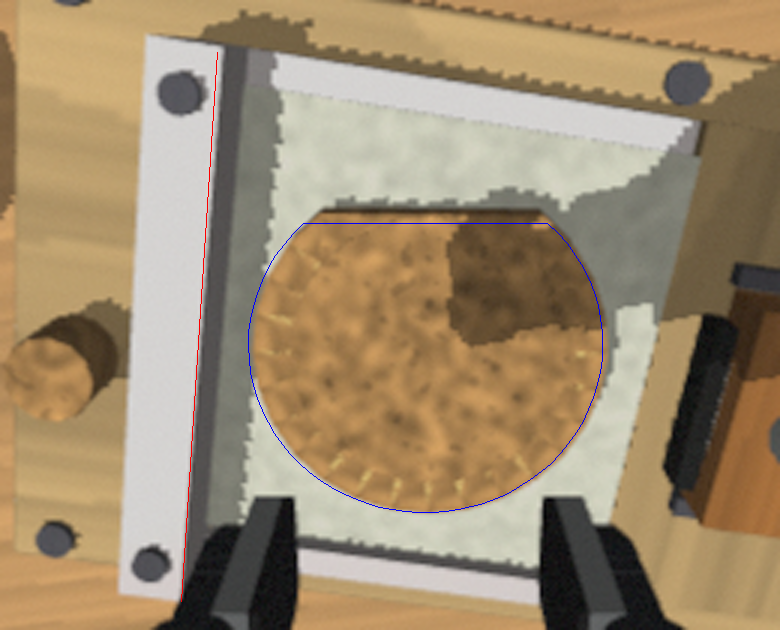

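Request:
{"name": "arm_command", "arguments": {
  "moves": [
    [[3, -2, 40], [0, 0, 0], 44],
    [[3, -2, 75], [0, 0, 0], 44],
    [[3, -2, 86], [0, 0, 0], 44],
    [[3, -2, 88], [0, 0, 0], 44],
    [[3, -2, 88], [0, 0, 0], 44]
  ]
}}

```text
time: 4.38
tool_pos: [0.5293, 0.0225, 0.0361]
eef_rot: [2.031, -2.395, -0.002]
ft_force: [0.4, -0.2, 0.2]
width: 0.0437
```

Request:
{"name": "arm_command", "arguments": {
  "moves": [
    [[0, 0, 1], [0, 0, 0], 44],
    [[0, 0, 2], [0, 0, 0], 44],
    [[0, 0, 2], [0, 0, 0], 44]
  ]
}}

```text
time: 4.63
tool_pos: [0.5309, 0.0222, 0.0356]
eef_rot: [-2.03, 2.396, -0.003]
ft_force: [-0.2, -0.5, -0.3]
width: 0.0442
```

Request:
{"name": "arm_command", "arguments": {
  "moves": [
    [[0, 0, 1], [0, 0, 0], 44],
    [[0, 0, 2], [0, 0, 0], 44],
    [[0, 0, 2], [0, 0, 0], 44]
  ]
}}

```text
time: 4.88
tool_pos: [0.5299, 0.0222, 0.0326]
eef_rot: [-2.03, 2.397, -0.001]
ft_force: [0.0, -0.3, -0.2]
width: 0.0441
```

Request:
{"name": "arm_command", "arguments": {
  "moves": [
    [[0, 0, 1], [0, 0, 0], 44],
    [[0, 0, 2], [0, 0, 0], 44],
    [[0, 0, 2], [0, 0, 0], 44]
  ]
}}

```text
time: 5.13
tool_pos: [0.5296, 0.0222, 0.0301]
eef_rot: [2.03, -2.397, -0.0]
ft_force: [0.3, 0.7, 0.2]
width: 0.0439
```

Request:
{"name": "arm_command", "arguments": {
  "moves": [
    [[0, 0, 0.5], [0, 0, 0], 44],
    [[0, 0, 1], [0, 0, 0], 44],
    [[0, 0, 1], [0, 0, 0], 44]
  ]
}}

```text
time: 5.38
tool_pos: [0.5298, 0.0223, 0.0294]
eef_rot: [2.03, -2.397, 0.0]
ft_force: [-2.0, 0.6, 5.0]
width: 0.0438
```

Request:
{"name": "arm_command", "arguments": {
  "moves": [
    [[0, 0, 0.5], [0, 0, 0], 44],
    [[0, 0, 1], [0, 0, 0], 44],
    [[0, 0, 1], [0, 0, 0], 44]
  ]
}}

```text
time: 5.63
tool_pos: [0.5299, 0.0222, 0.0286]
eef_rot: [-2.03, 2.397, -0.0]
ft_force: [-2.7, 0.5, 7.1]
width: 0.0441
```

Request:
{"name": "arm_command", "arguments": {
  "moves": [
    [[0, 0, 0], [0, 0, -3], 44],
    [[0, 0, 0], [0, 0, -8], 44],
    [[0, 0, 0], [0, 0, -13], 44],
    [[0, 0, 0], [0, 0, -18], 44],
    [[0, 0, 0], [0, 0, -20], 44],
    [[0, 0, 0], [0, 0, -20], 44]
  ]
}}

```text
time: 6.13
tool_pos: [0.5309, 0.0221, 0.0289]
eef_rot: [-2.417, 2.005, -0.003]
ft_force: [0.7, 0.2, 6.5]
width: 0.0442
```

```bash
python3 - <<'E'
from h import *
im,M,T,st=snap("wrist","w3"); print(st["ft_force"],st["ft_torque"],st["tool_pos"])
cv2.imwrite("pics/w3c.png",cv2.resize(im[60:300,100:420],None,fx=2.4,fy=2.4,interpolation=2))
E
```

```text
[0.67210411 0.17633172 6.546984  ] [0.03251174 0.00173294 0.05339741] [0.53085029 0.022149   0.02890341]
```

View pics/w3c.png

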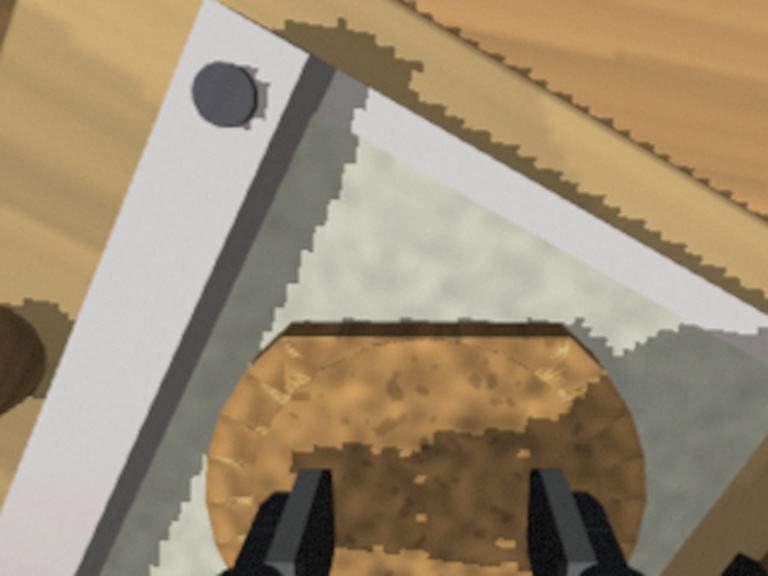

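Request:
{"name": "arm_command", "arguments": {
  "moves": [
    [[0, 0, 0], [0, 0, -4], 44],
    [[0, 0, 0], [0, 0, -9], 44],
    [[0, 0, 0], [0, 0, -14], 44],
    [[0, 0, 0], [0, 0, -19], 44],
    [[0, 0, 0], [0, 0, -24], 44],
    [[0, 0, 0], [0, 0, -29], 44],
    [[0, 0, 0], [0, 0, -34], 44],
    [[0, 0, 0], [0, 0, -39], 44],
    [[0, 0, 0], [0, 0, -42], 44],
    [[0, 0, 0], [0, 0, -42], 44]
  ]
}}

```text
time: 7.02
tool_pos: [0.5307, 0.0221, 0.0288]
eef_rot: [-2.976, 1.005, -0.003]
ft_force: [0.1, -0.5, 6.6]
width: 0.0441
```

Request:
{"name": "arm_command", "arguments": {
  "moves": [
    [[0, 0, 0], [0, 0, -4], 44],
    [[0, 0, 0], [0, 0, -9], 44],
    [[0, 0, 0], [0, 0, -14], 44],
    [[0, 0, 0], [0, 0, -18], 44],
    [[0, 0, 0], [0, 0, -20], 44],
    [[0, 0, 0], [0, 0, -20], 44]
  ]
}}

```text
time: 7.52
tool_pos: [0.5307, 0.0222, 0.0289]
eef_rot: [-3.106, 0.474, -0.003]
ft_force: [0.4, -0.3, 7.3]
width: 0.0437
```

```bash
python3 - <<'E'
from h import *
im,M,T,st=snap("wrist","w4"); print(st["ft_force"],st["ft_torque"],st["tool_pos"],st["joint_pos"]);q=Rm(st);print(np.degrees(np.arctan2(q[1,0],q[0,0])))
cv2.imwrite("pics/w4c.png",cv2.resize(im[60:300,100:420],None,fx=2.4,fy=2.4,interpolation=2))
E
```

```text
[ 0.40601335 -0.31804618  7.2906594 ] [0.03587852 0.12861082 0.06089783] [0.53072686 0.02221327 0.02886608] [-8.82187755e-02  5.30754288e-01  1.85257469e+00 -5.37361183e-05
  7.56473020e-01  2.14766331e-01]
-17.357548017246582
```

View pics/w4c.png

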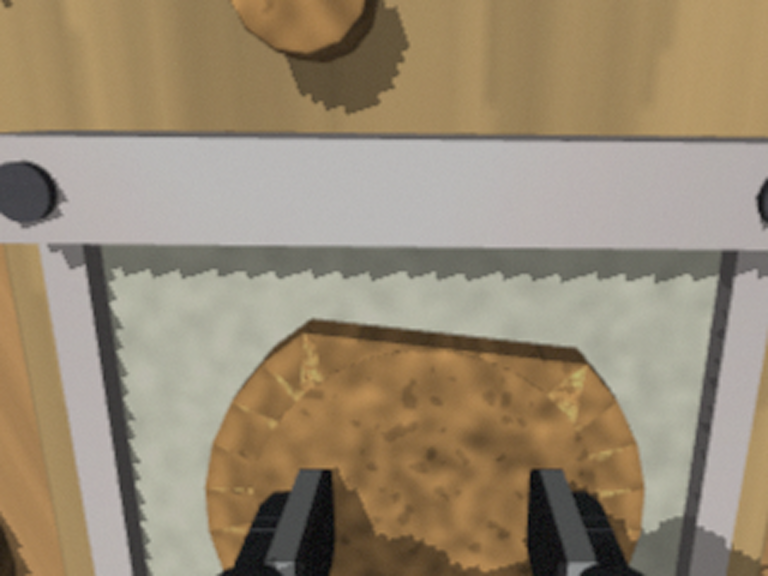

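Request:
{"name": "arm_command", "arguments": {
  "moves": [
    [[0, 0, 0], [0, 0, -3], 44],
    [[0, 0, 0], [0, 0, -6], 44],
    [[0, 0, 0], [0, 0, -6], 44],
    [[0, 0, 0], [0, 0, -6], 44]
  ]
}}

```text
time: 7.9
tool_pos: [0.5306, 0.0221, 0.0289]
eef_rot: [3.126, -0.313, 0.003]
ft_force: [-0.1, -0.2, 6.6]
width: 0.0441
```

```bash
python3 - <<'E'
from h import *
im,M,T,st=snap("wrist","w5"); print(st["ft_force"],st["ft_torque"],st["tool_pos"],st["joint_pos"]);q=Rm(st);print(np.degrees(np.arctan2(q[1,0],q[0,0])))
cv2.imwrite("pics/w5c.png",cv2.resize(im[60:300,100:420],None,fx=2.4,fy=2.4,interpolation=2))
E
```

```text
[-0.07668514 -0.23816165  6.57699164] [-0.02063633  0.21121905  0.00086983] [0.53061823 0.02212727 0.02885287] [-8.82975919e-02  5.30732919e-01  1.85268708e+00 -2.63757911e-04
  7.56540645e-01  1.11760774e-01]
-11.451518761280793
```

View pics/w5c.png

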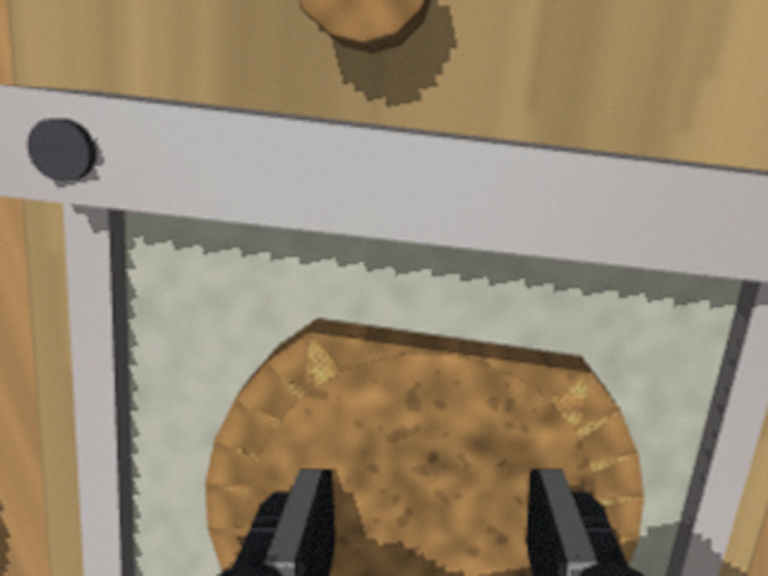

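Request:
{"name": "arm_command", "arguments": {
  "moves": [
    [[0, 0, 0], [0, 0, -2.5], 44],
    [[0, 0, 0], [0, 0, -2.5], 44],
    [[0, 0, 0], [0, 0, -2.5], 44]
  ]
}}

```text
time: 8.2
tool_pos: [0.5307, 0.0221, 0.0288]
eef_rot: [3.132, -0.245, 0.003]
ft_force: [0.5, -0.3, 6.8]
width: 0.0435
```

```bash
python3 - <<'E'
from h import *
im,M,T,st=snap("wrist","w6"); print(st["ft_force"],st["ft_torque"],st["tool_pos"]);q=Rm(st);print(np.degrees(np.arctan2(q[1,0],q[0,0])))
cv2.imwrite("pics/w6c.png",cv2.resize(im[60:260,110:420],None,fx=2.5,fy=2.5,interpolation=2))
E
```

```text
[ 0.4871884  -0.34423376  6.81393907] [-0.00312961  0.16990287 -0.02335853] [0.53065893 0.02210835 0.02884688]
-8.96023613651038
```

View pics/w6c.png

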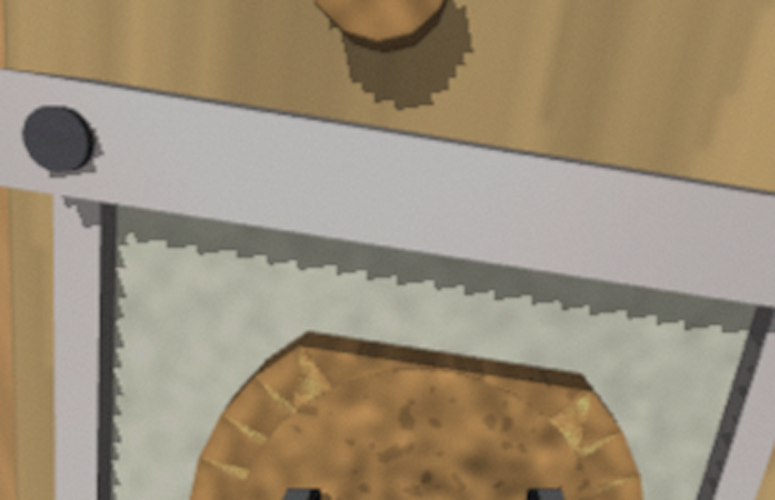

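```bash
python3 - <<'E'
from h import *
d=np.load("pics/w6.npz");M,T=d["M"],d["T"]
f=lambda p,z:ray(M,T,(110+p[0]/2.5,60+p[1]/2.5),z)[:2]
b0,b1=f((0,187),.048),f((775,306),.048);a0,a1=f((312,350),.031),f((572,389),.031)
an=lambda v:np.degrees(np.arctan2(v[1],v[0]))
u=(b1-b0)/np.linalg.norm(b1-b0); n=np.array([-u[1],u[0]])
print(an(b1-b0),an(a1-a0),np.linalg.norm(a1-a0),[(b0-p)@n*1e3 for p in(a0,a1)], n)
q=T[:3,:3]
E
```

```text
-17.78577622820368 -18.06093881523361 0.05354122923364509 [np.float64(25.879873724776655), np.float64(26.13700412150412)] [0.30545893 0.95220525]
```

Request:
{"name": "arm_command", "arguments": {
  "moves": [
    [[0.3, -2, 0], [0, 0, 0], 44],
    [[0.6, -4, 0], [0, 0, 0], 44],
    [[0.9, -6, 0], [0, 0, 0], 44],
    [[1.2, -8, 0], [0, 0, 0], 44],
    [[1.5, -10, 0], [0, 0, 0], 44],
    [[1.8, -12, 0], [0, 0, 0], 44],
    [[2.1, -14, 0], [0, 0, 0], 44],
    [[2.1, -14, 0], [0, 0, 0], 44]
  ]
}}

```text
time: 8.92
tool_pos: [0.5349, 0.0358, 0.0289]
eef_rot: [3.132, -0.245, 0.003]
ft_force: [0.1, 0.9, 6.9]
width: 0.0439
```

```bash
python3 - <<'E'
from h import *
im,M,T,st=snap("wrist","w7"); print(st["ft_force"],st["ft_torque"],st["tool_pos"]);q=Rm(st);print(np.degrees(np.arctan2(q[1,0],q[0,0])))
cv2.imwrite("pics/w7c.png",cv2.resize(im[60:260,110:420],None,fx=2.5,fy=2.5,interpolation=2))
E
```

```text
[0.0793731  0.85893623 6.87448565] [ 0.13919599  0.19702421 -0.03291304] [0.53493867 0.03584913 0.02885823]
-8.954588002903378
```

View pics/w7c.png

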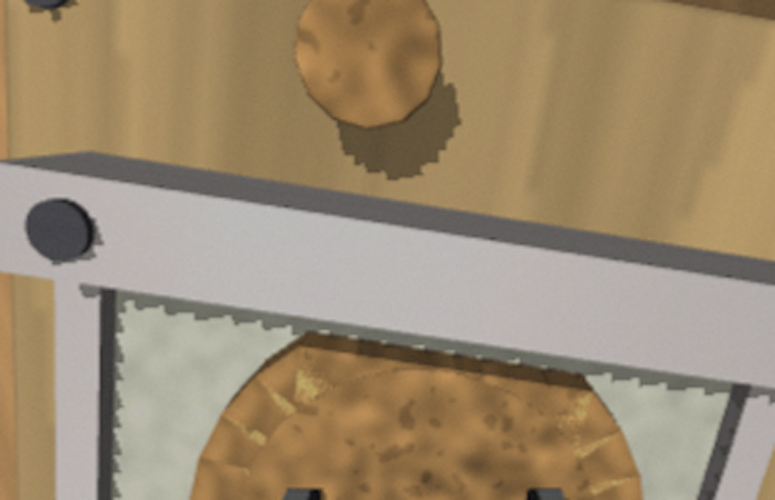

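Request:
{"name": "arm_command", "arguments": {
  "moves": [
    [[0.15, -1, 0], [0, 0, 0], 44],
    [[0.3, -2, 0], [0, 0, 0], 44],
    [[0.45, -3, 0], [0, 0, 0], 44],
    [[0.6, -4, 0], [0, 0, 0], 44],
    [[0.6, -4, 0], [0, 0, 0], 44]
  ]
}}

```text
time: 9.38
tool_pos: [0.5361, 0.0395, 0.0288]
eef_rot: [3.132, -0.245, 0.002]
ft_force: [-0.2, -1.2, 7.4]
width: 0.0443
```

Request:
{"name": "arm_command", "arguments": {
  "moves": [
    [[0.15, -1, 0], [0, 0, 0], 44],
    [[0.3, -2, 0], [0, 0, 0], 44],
    [[0.3, -2, 0], [0, 0, 0], 44]
  ]
}}

```text
time: 9.63
tool_pos: [0.5367, 0.0414, 0.0288]
eef_rot: [3.132, -0.245, 0.002]
ft_force: [-0.2, -0.5, 6.0]
width: 0.0444
```

Request:
{"name": "arm_command", "arguments": {
  "moves": [
    [[0.15, -1, 0], [0, 0, 0], 44],
    [[0.3, -2, 0], [0, 0, 0], 44],
    [[0.3, -2, 0], [0, 0, 0], 44]
  ]
}}

```text
time: 9.88
tool_pos: [0.5373, 0.0434, 0.0288]
eef_rot: [3.132, -0.245, 0.002]
ft_force: [0.3, -0.3, 6.4]
width: 0.0439
```

Request:
{"name": "arm_command", "arguments": {
  "moves": [
    [[0.15, -1, 0], [0, 0, 0], 44],
    [[0.3, -2, 0], [0, 0, 0], 44],
    [[0.3, -2, 0], [0, 0, 0], 44]
  ]
}}

```text
time: 10.13
tool_pos: [0.5379, 0.0453, 0.0289]
eef_rot: [3.132, -0.245, 0.002]
ft_force: [-0.7, -1.3, 6.8]
width: 0.0439
```

```bash
python3 - <<'E'
from h import *
im,M,T,st=snap("wrist","w8"); print(st["ft_force"],st["ft_torque"],st["tool_pos"])
cv2.imwrite("pics/w8c.png",cv2.resize(im[60:260,110:420],None,fx=2.5,fy=2.5,interpolation=2))
im,*_=snap("scene","s8")
cv2.imwrite("pics/s8c.png",cv2.resize(im[145:260,240:345],None,fx=5,fy=5,interpolation=2))
E
```

```text
[-0.67408579 -1.28737204  6.82238107] [-0.06202863  0.21582859  0.03951278] [0.53787682 0.04529474 0.02885564]
```

View pics/w8c.png

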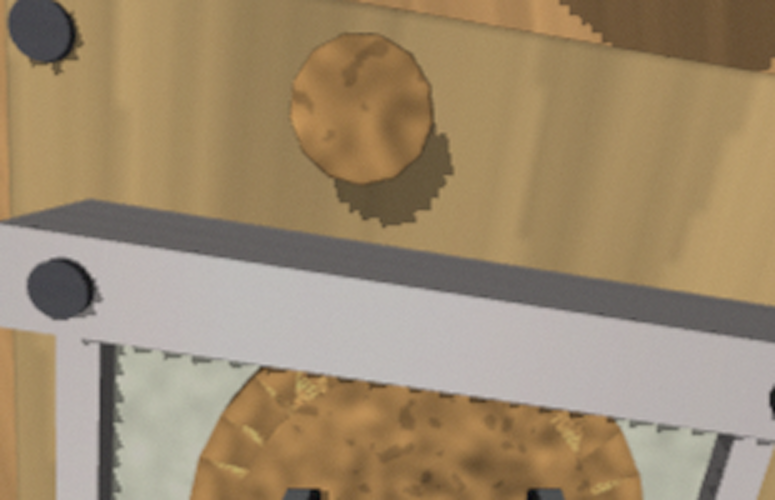

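View pics/s8c.png

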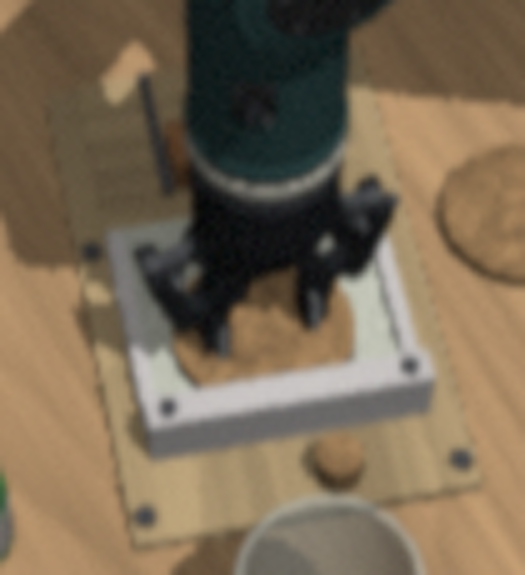

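Request:
{"name": "arm_command", "arguments": {
  "moves": [
    [[0.15, -1, 0], [0, 0, 0], 44],
    [[0.15, -1, 0], [0, 0, 0], 44]
  ]
}}

```text
time: 10.4
tool_pos: [0.5382, 0.0462, 0.0288]
eef_rot: [3.132, -0.245, 0.002]
ft_force: [0.6, -0.8, 6.1]
width: 0.0438
```

Request:
{"name": "arm_command", "arguments": {
  "moves": [
    [[0.15, -1, 0], [0, 0, 0], 44],
    [[0.15, -1, 0], [0, 0, 0], 44]
  ]
}}

```text
time: 10.57
tool_pos: [0.5383, 0.0469, 0.0288]
eef_rot: [3.131, -0.245, 0.002]
ft_force: [-1.2, -2.3, 6.0]
width: 0.0442
```

Request:
{"name": "arm_command", "arguments": {
  "moves": [
    [[0.15, -1, 0], [0, 0, 0], 44],
    [[0.15, -1, 0], [0, 0, 0], 44]
  ]
}}

```text
time: 10.73
tool_pos: [0.5385, 0.0476, 0.0288]
eef_rot: [3.131, -0.244, 0.002]
ft_force: [-0.4, -4.0, 6.8]
width: 0.044
```

Request:
{"name": "arm_command", "arguments": {
  "moves": [
    [[0.15, -1, 0], [0, 0, 0], 44],
    [[0.15, -1, 0], [0, 0, 0], 44],
    [[0.15, -1, 0], [0, 0, 0], 44]
  ]
}}

```text
time: 10.98
tool_pos: [0.5388, 0.0485, 0.0288]
eef_rot: [3.131, -0.244, 0.001]
ft_force: [-1.6, -4.4, 6.5]
width: 0.044
```

```bash
python3 - <<'E'
from h import *
for n in "ab":
    im,M,T,st=snap("wrist","w9"+n); print(st["ft_force"],st["ft_torque"],st["tool_pos"])
cv2.imwrite("pics/w9c.png",cv2.resize(im[60:260,110:420],None,fx=2.5,fy=2.5,interpolation=2))
E
```

```text
[-1.60298813 -4.44340121  6.49794048] [-0.57565432  0.27043021  0.00712953] [0.5387575  0.04852071 0.02878756]
[-0.74141362 -3.31848033  7.26724687] [-0.58609788  0.23457625  0.1072934 ] [0.53873626 0.04849782 0.02877935]
```

View pics/w9c.png

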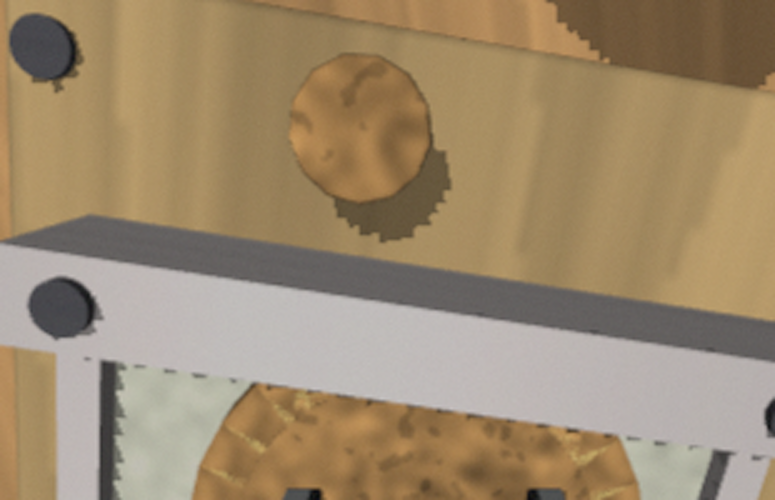

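Request:
{"name": "arm_command", "arguments": {
  "moves": [
    [[0, 0, -1], [0, 0, 0], 44],
    [[0, 0, -2], [0, 0, 0], 44],
    [[0, 0, -3], [0, 0, 0], 44],
    [[0, 0, -5], [0, 0, 0], 44],
    [[0, 0, -10], [0, 0, 0], 44],
    [[0, 0, -40], [0, 0, 0], 44],
    [[0, 0, -80], [0, 0, 0], 44],
    [[0, 0, -110], [0, 0, 0], 44],
    [[0, 0, -110], [0, 0, 0], 44]
  ]
}}

```text
time: 11.83
tool_pos: [0.5425, 0.0494, 0.1444]
eef_rot: [-3.131, 0.245, -0.016]
ft_force: [0.5, 1.7, -0.1]
width: 0.0439
```

Request:
{"name": "arm_command", "arguments": {
  "moves": [
    [[0, 40, -10], [0, 0, 4], 0],
    [[0, 80, -10], [0, 0, 8.4], 0],
    [[0, 120, -10], [0, 0, 8.4], 0],
    [[0, 150, -10], [0, 0, 8.4], 0],
    [[0, 150, -10], [0, 0, 8.4], 0],
    [[0, 150, -10], [0, 0, 8.4], 0]
  ]
}}

```text
time: 12.33
tool_pos: [0.5145, -0.1001, 0.1482]
eef_rot: [-3.105, 0.479, 0.0]
ft_force: [1.2, 0.5, 0.6]
width: -0.0001
```

```bash
python3 - <<'E'
from h import *
im,M,T,st=snap("wrist","w10"); print(st["ft_force"],st["tool_pos"],st["width"],Rm(st)[:,0])
cv2.imwrite("pics/w10c.png",cv2.resize(im,None,fx=1.4,fy=1.4,interpolation=2))
im,*_=snap("top","t10")
cv2.imwrite("pics/t10c.png",cv2.resize(im[180:290,225:350],None,fx=5.4,fy=5.4,interpolation=2))
im,*_=snap("scene","s10")
cv2.imwrite("pics/s10c.png",cv2.resize(im[145:260,240:345],None,fx=5,fy=5,interpolation=2))
E
```

```text
[1.21182631 0.48221328 0.63045816] [ 0.5145336  -0.10012318  0.1482122 ] -7.929010231320043e-05 [ 9.53403108e-01 -3.01699291e-01 -2.27652066e-04]
```

View pics/w10c.png

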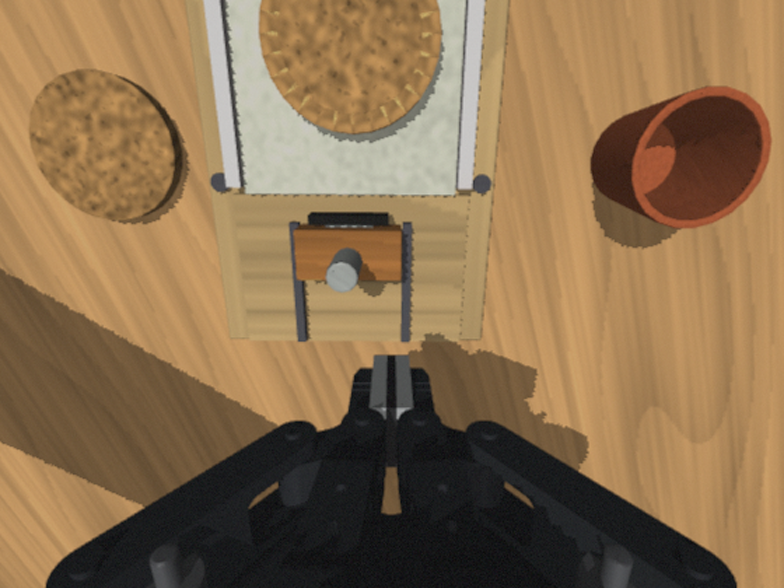

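View pics/t10c.png

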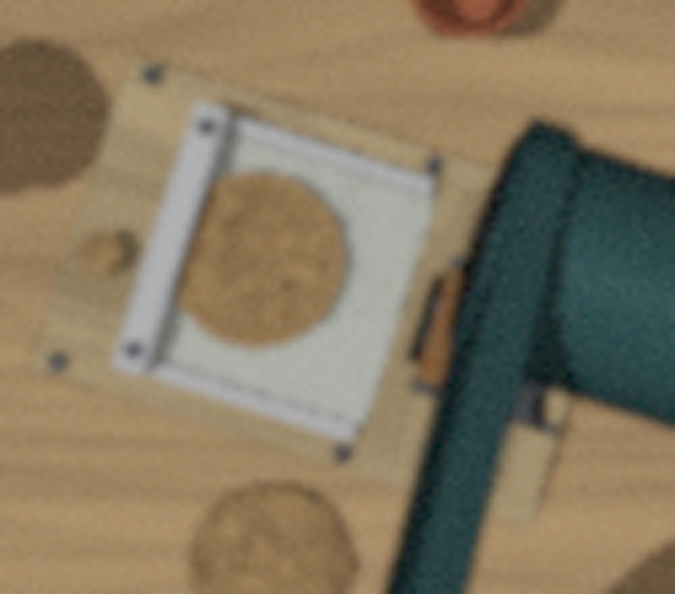

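View pics/s10c.png

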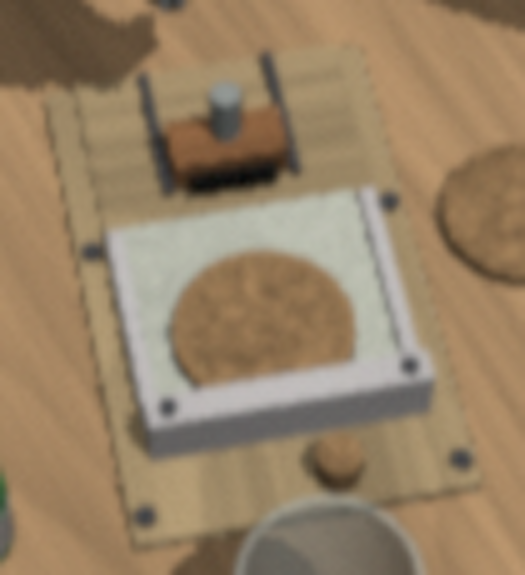

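Request:
{"name": "arm_command", "arguments": {
  "moves": [
    [[0, -40, -35], [0, 0, 0], 0],
    [[0, -45, -70], [0, 0, 0], 0],
    [[0, -45, -70], [0, 0, 0], 0],
    [[0, -45, -70], [0, 0, 0], 0]
  ]
}}

```text
time: 12.82
tool_pos: [0.5307, -0.0542, 0.2209]
eef_rot: [3.106, -0.469, 0.009]
ft_force: [0.5, -0.8, -0.7]
width: -0.0
```

```bash
python3 - <<'E'
from h import *
im,M,T,st=snap("wrist","w11"); print(st["ft_force"],st["tool_pos"],st["width"],Rm(st)[:,0])
cv2.imwrite("pics/w11c.png",cv2.resize(im[0:220,160:400],None,fx=3,fy=2.7*3/2.7*.9,interpolation=2) if 0 else cv2.resize(im[0:200,150:400],None,fx=3,fy=3,interpolation=2))
E
```

```text
[ 0.48356362 -0.83599735 -0.67247378] [ 0.53065342 -0.05422466  0.22089885] -1.3380178073421676e-05 [ 0.9554402  -0.29512778  0.00579781]
```

View pics/w11c.png

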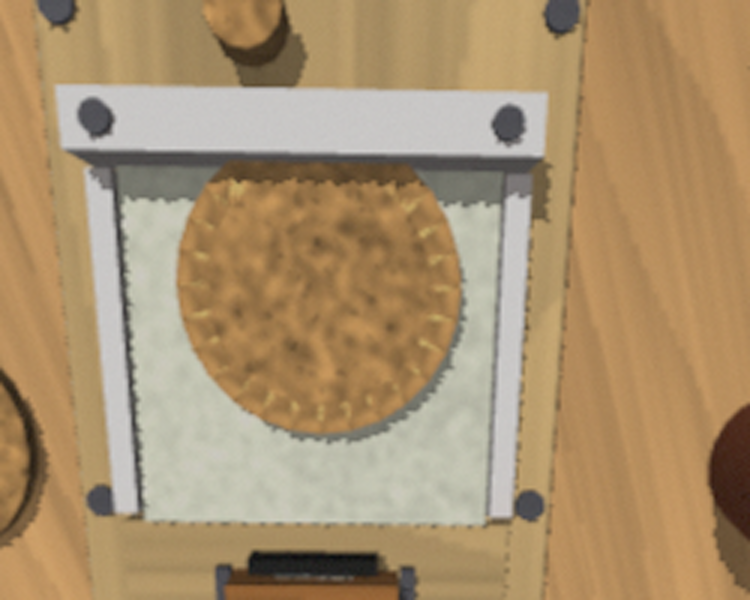

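```bash
python3 - <<'E'
import cv2
im=cv2.imread("pics/w11.png"); cv2.imwrite("pics/w11d.png",cv2.resize(im[40:75,205:305],None,fx=8,fy=8,interpolation=cv2.INTER_NEAREST))
E
```

```text
(no output)
```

View pics/w11d.png

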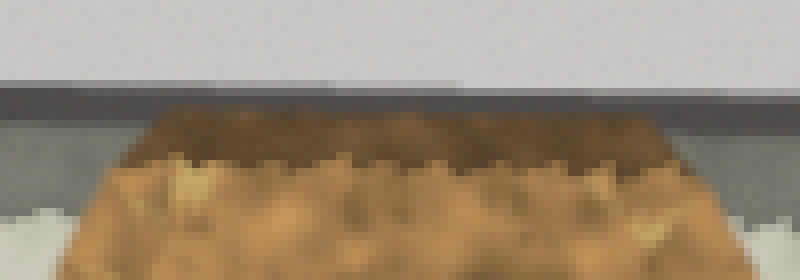

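```bash
python3 - <<'E'
from h import *
d=np.load("pics/w10.npz");M,T=d["M"],d["T"]
p=ray(M,T,(342/1.4,275/1.4),.08); print("post",p)
n=np.array([.2997,.9540,0]);ux=np.array([.954,-.2997,0])
g=p-32*1e-3*n; g[2]=.058; st=r.get_state(); print("target",g,"tool shift",Rm(st).T@(g-st["tool_pos"])*1e3, st["tool_pos"])
print("nose", ray(M,T,(348/1.4,222/1.4),.03),)
print("j", st["joint_pos"])
E
```

```text
post [ 0.49542706 -0.073267    0.08      ]
target [ 0.48583666 -0.103795    0.058     ] tool shift [-27.07567825  59.78821885 161.01787608] [ 0.52904781 -0.05459283  0.21907894]
nose [ 0.50054867 -0.05387732  0.03      ]
j [-2.32659077e-01  2.72163176e-01  1.67393579e+00 -1.20095646e-04
  1.19330722e+00  6.76831014e-02]
```

Request:
{"name": "arm_command", "arguments": {
  "moves": [
    [[-15, 35, 10], [0, 0, 0], 0],
    [[-27, 64, 40], [0, 0, 0], 0],
    [[-27, 64, 75], [0, 0, 0], 0],
    [[-27, 64, 110], [0, 0, 0], 0],
    [[-27, 64, 140], [0, 0, 0], 0],
    [[-27, 64, 155], [0, 0, 0], 0],
    [[-27, 64, 160], [0, 0, 0], 0],
    [[-27, 64, 160], [0, 0, 0], 0]
  ]
}}

```text
time: 13.53
tool_pos: [0.4811, -0.1081, 0.0561]
eef_rot: [-3.105, 0.474, 0.009]
ft_force: [1.4, 0.3, -0.8]
width: 0.0001
```

```bash
python3 - <<'E'
from h import *
im,M,T,st=snap("wrist","w12"); print(st["ft_force"],st["tool_pos"],st["width"],Rm(st)[:,0])
cv2.imwrite("pics/w12c.png",cv2.resize(im,None,fx=1.4,fy=1.4,interpolation=2))
E
```

```text
[ 1.44219144  0.26745562 -0.80071704] [ 0.48114134 -0.10807459  0.05611423] 0.00013803509015882558 [ 0.95443828 -0.29835732 -0.00552071]
```

View pics/w12c.png

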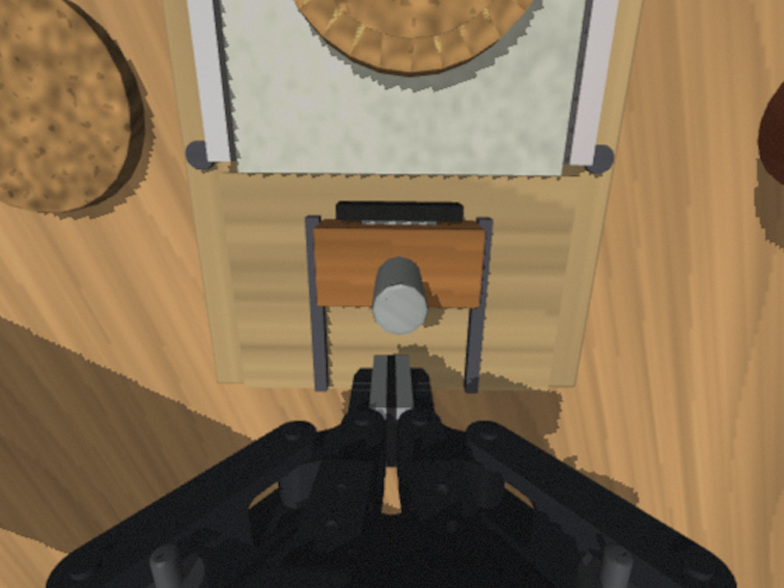

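Request:
{"name": "arm_command", "arguments": {
  "moves": [
    [[3, -4, 0], [0, 0, 0], 0],
    [[3, -9, 0], [0, 0, 0], 0],
    [[3, -14, 0], [0, 0, 0], 0],
    [[3, -18, 0], [0, 0, 0], 0],
    [[3, -22, 0], [0, 0, 0], 0],
    [[3, -22, 0], [0, 0, 0], 0]
  ]
}}

```text
time: 14.08
tool_pos: [0.4934, -0.0882, 0.0588]
eef_rot: [3.106, -0.473, 0.002]
ft_force: [0.2, -0.4, 0.9]
width: -0.0002
```

Request:
{"name": "arm_command", "arguments": {
  "moves": [
    [[0, -3, 0], [0, 0, 0], 0],
    [[0, -6, 0], [0, 0, 0], 0],
    [[0, -10, 0], [0, 0, 0], 0],
    [[0, -14, 0], [0, 0, 0], 0],
    [[0, -18, 0], [0, 0, 0], 0],
    [[0, -22, 0], [0, 0, 0], 0],
    [[0, -25, 0], [0, 0, 0], 0],
    [[0, -25, 0], [0, 0, 0], 0]
  ]
}}

```text
time: 14.75
tool_pos: [0.5005, -0.0642, 0.0582]
eef_rot: [-3.105, 0.474, 0.0]
ft_force: [0.4, -0.7, 0.2]
width: -0.0002
```

```bash
python3 - <<'E'
from h import *
im,M,T,st=snap("wrist","w13"); print(st["ft_force"],st["tool_pos"],st["width"],Rm(st)[:,0])
cv2.imwrite("pics/w13c.png",cv2.resize(im,None,fx=1.4,fy=1.4,interpolation=2))
E
```

```text
[ 0.43195159 -0.71415062  0.2035073 ] [ 0.50051344 -0.0642108   0.05822939] -0.00023002018950163617 [ 9.54467518e-01 -2.98314821e-01 -1.53799717e-04]
```

View pics/w13c.png

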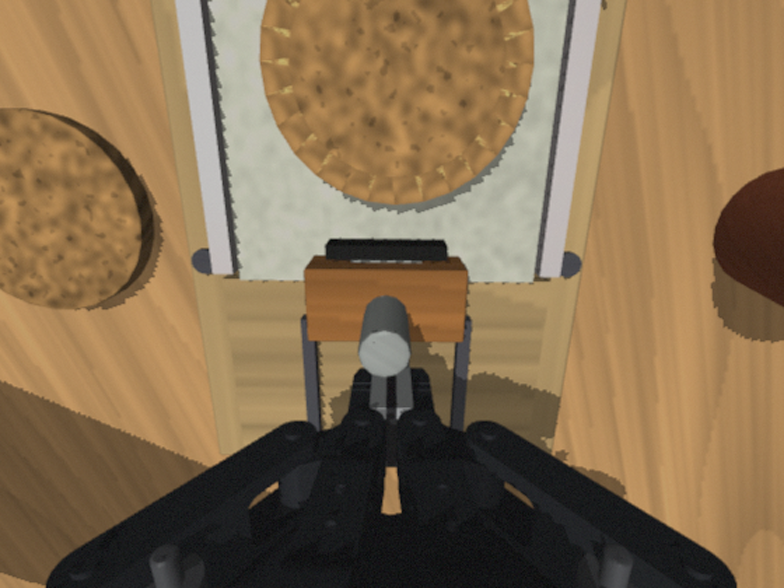

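Request:
{"name": "arm_command", "arguments": {
  "moves": [
    [[0, -3, 0], [0, 0, 0], 0],
    [[0, -6, 0], [0, 0, 0], 0],
    [[0, -9, 0], [0, 0, 0], 0],
    [[0, -9, 0], [0, 0, 0], 0]
  ]
}}

```text
time: 15.13
tool_pos: [0.503, -0.0559, 0.0582]
eef_rot: [-3.105, 0.474, 0.001]
ft_force: [-0.2, -0.1, 0.2]
width: -0.0002
```

```bash
python3 - <<'E'
from h import *
im,M,T,st=snap("wrist","w14"); print(st["ft_force"],st["tool_pos"])
cv2.imwrite("pics/w14c.png",cv2.resize(im[100:300,160:400],None,fx=3,fy=3,interpolation=2))
E
```

```text
[-0.20490584 -0.10557435  0.17991097] [ 0.50296655 -0.05590382  0.05820107]
```

View pics/w14c.png

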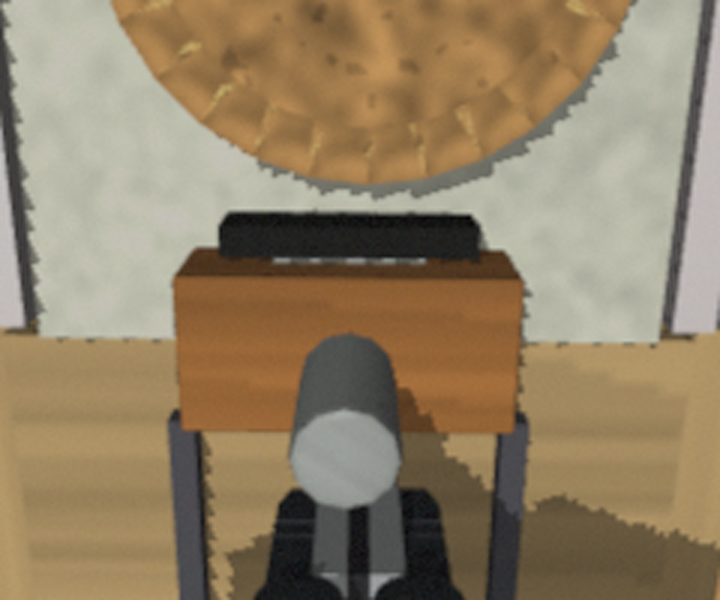

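Request:
{"name": "arm_command", "arguments": {
  "moves": [
    [[0, -2, 0], [0, 0, 0], 0],
    [[0, -4, 0], [0, 0, 0], 0]
  ]
}}

```text
time: 15.35
tool_pos: [0.5041, -0.0527, 0.0582]
eef_rot: [3.105, -0.474, -0.0]
ft_force: [-0.1, -3.5, -0.4]
width: 0.0
```

Request:
{"name": "arm_command", "arguments": {
  "moves": [
    [[0, -1, 0], [0, 0, 0], 0],
    [[0, -1, 0], [0, 0, 0], 0]
  ]
}}

```text
time: 15.52
tool_pos: [0.5045, -0.0514, 0.0583]
eef_rot: [-3.106, 0.474, 0.0]
ft_force: [-0.5, -1.3, -0.0]
width: -0.0003
```

```bash
python3 - <<'E'
from h import *
im,M,T,st=snap("wrist","w15"); print(st["ft_force"],st["tool_pos"])
cv2.imwrite("pics/w15c.png",cv2.resize(im[100:300,160:400],None,fx=3,fy=3,interpolation=2))
E
```

```text
[-0.53253317 -1.26907215 -0.04735615] [ 0.50448324 -0.05144131  0.05827178]
```

View pics/w15c.png

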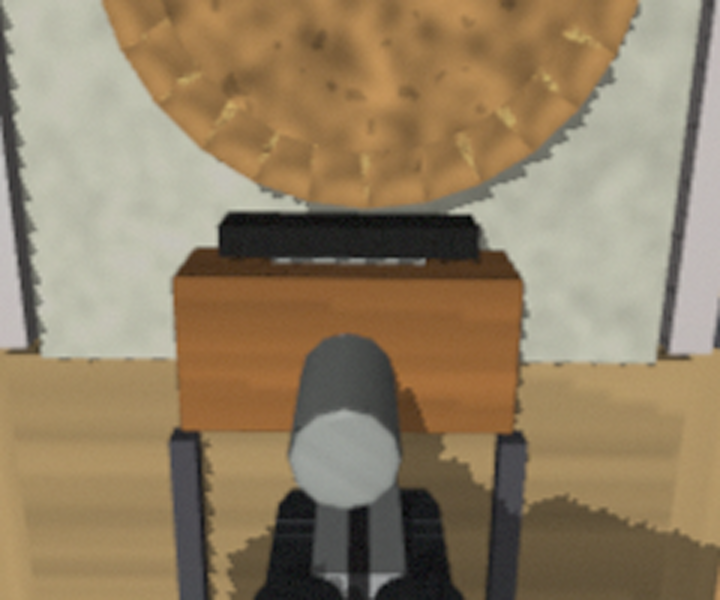

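Request:
{"name": "arm_command", "arguments": {
  "moves": [
    [[0, -0.5, 0], [0, 0, 0], 0],
    [[0, -1, 0], [0, 0, 0], 0],
    [[0, -1, 0], [0, 0, 0], 0]
  ]
}}

```text
time: 15.82
tool_pos: [0.5047, -0.0507, 0.0583]
eef_rot: [3.105, -0.474, -0.0]
ft_force: [-0.5, -1.8, -0.3]
width: -0.0001
```

Request:
{"name": "arm_command", "arguments": {
  "moves": [
    [[0, -0.5, 0], [0, 0, 0], 0],
    [[0, -1, 0], [0, 0, 0], 0],
    [[0, -1, 0], [0, 0, 0], 0]
  ]
}}

```text
time: 16.07
tool_pos: [0.5051, -0.0497, 0.0583]
eef_rot: [3.105, -0.474, -0.0]
ft_force: [-1.0, -2.1, -0.6]
width: -0.0001
```

```bash
python3 - <<'E'
from h import *
im,M,T,st=snap("wrist","w16"); print(st["ft_force"],st["tool_pos"])
cv2.imwrite("pics/w16c.png",cv2.resize(im[100:300,160:400],None,fx=3,fy=3,interpolation=2))
E
```

```text
[-0.95640885 -2.10364904 -0.59805459] [ 0.50505306 -0.04970316  0.0582741 ]
```

View pics/w16c.png

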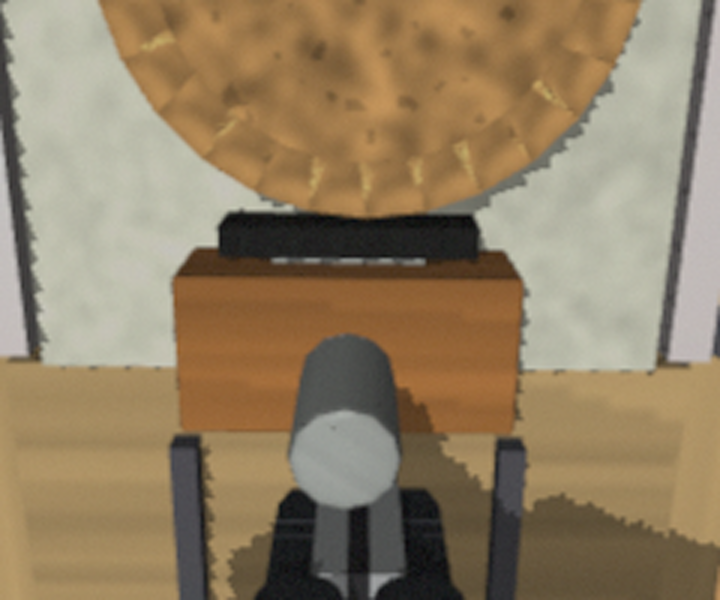

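Request:
{"name": "arm_command", "arguments": {
  "moves": [
    [[0, -0.5, 0], [0, 0, 0], 0],
    [[0, -1, 0], [0, 0, 0], 0],
    [[0, -1, 0], [0, 0, 0], 0]
  ]
}}

```text
time: 16.37
tool_pos: [0.5054, -0.0487, 0.0583]
eef_rot: [3.105, -0.474, -0.0]
ft_force: [-1.2, -1.7, -0.9]
width: 0.0
```

Request:
{"name": "arm_command", "arguments": {
  "moves": [
    [[0, -0.5, 0], [0, 0, 0], 0],
    [[0, -1, 0], [0, 0, 0], 0],
    [[0, -1, 0], [0, 0, 0], 0]
  ]
}}

```text
time: 16.62
tool_pos: [0.5057, -0.0479, 0.0583]
eef_rot: [3.105, -0.474, -0.0]
ft_force: [-0.7, -3.4, 0.6]
width: 0.0004
```

```bash
python3 - <<'E'
from h import *
im,M,T,st=snap("wrist","w17"); print(st["ft_force"],st["tool_pos"])
cv2.imwrite("pics/w17c.png",cv2.resize(im[100:300,160:400],None,fx=3,fy=3,interpolation=2))
E
```

```text
[-0.68128229 -3.35495453  0.6105264 ] [ 0.50567158 -0.04791406  0.05828639]
```

View pics/w17c.png

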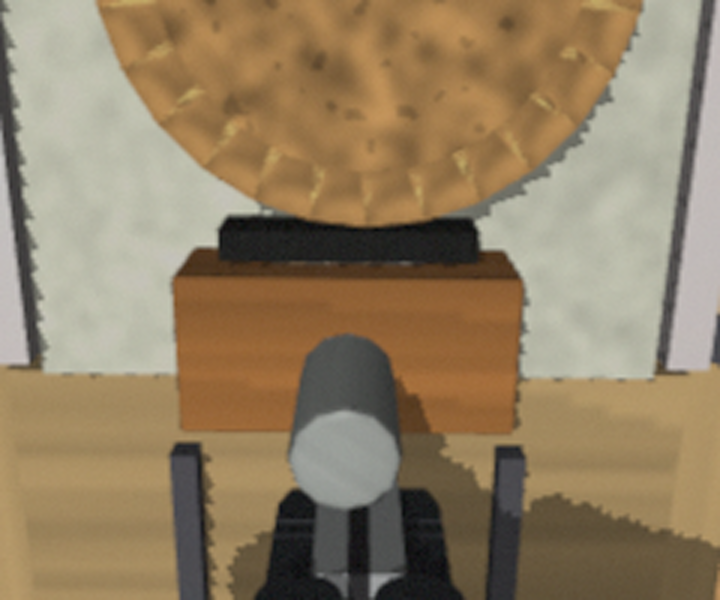

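Request:
{"name": "arm_command", "arguments": {
  "moves": [
    [[0, -0.5, 0], [0, 0, 0], 0],
    [[0, -0.5, 0], [0, 0, 0], 0],
    [[0, 1, 0], [0, 0, 0], 0],
    [[0, 4, 0], [0, 0, 0], 0],
    [[0, 12, 0], [0, 0, 0], 0],
    [[0, 20, 0], [0, 0, 0], 0],
    [[0, 25, -20], [0, 0, 0], 0],
    [[0, 25, -60], [0, 0, 0], 0],
    [[0, 10, -100], [0, 0, 0], 0],
    [[0, 0, -140], [0, 0, 0], 0]
  ]
}}

```text
time: 17.5
tool_pos: [0.5048, -0.0483, 0.1989]
eef_rot: [-3.105, 0.477, 0.003]
ft_force: [1.0, -0.5, -0.3]
width: 0.0002
```

Request:
{"name": "arm_command", "arguments": {
  "moves": [
    [[0, 0, -20], [0, 0, 0], 0],
    [[0, 0, -20], [0, 0, 0], 0],
    [[0, 0, -20], [0, 0, 0], 0]
  ]
}}

```text
time: 17.75
tool_pos: [0.5065, -0.0486, 0.2191]
eef_rot: [3.105, -0.475, 0.006]
ft_force: [-0.7, -0.7, -0.6]
width: -0.0002
```

```bash
python3 - <<'E'
from h import *
im,M,T,st=snap("wrist","w18"); print(st["ft_force"],st["tool_pos"],st["time"])
cv2.imwrite("pics/w18c.png",cv2.resize(im[0:250,130:420],None,fx=2.4,fy=2.4,interpolation=2))
cv2.imwrite("pics/w18d.png",im)
im,*_=snap("scene","s18")
cv2.imwrite("pics/s18c.png",cv2.resize(im[145:260,240:345],None,fx=5,fy=5,interpolation=2))
E
```

```text
[-0.70977706 -0.72459715 -0.61308878] [ 0.50653773 -0.04856733  0.21909791] 17.75
```

View pics/w18c.png

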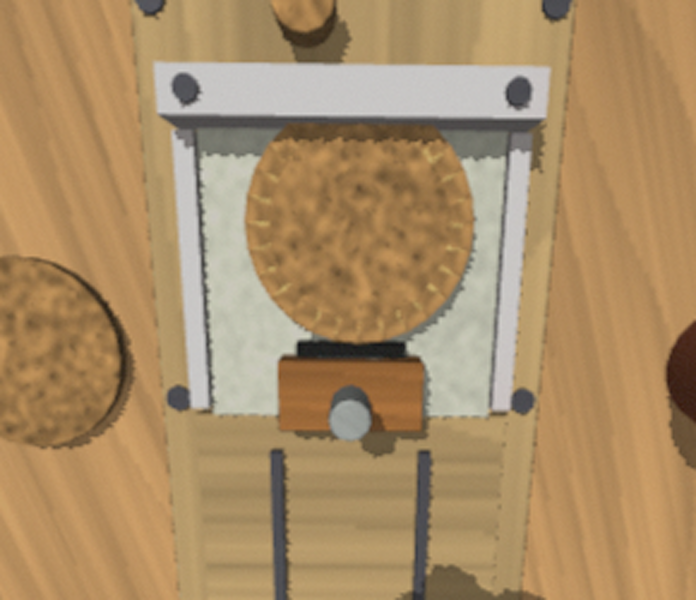

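View pics/s18c.png

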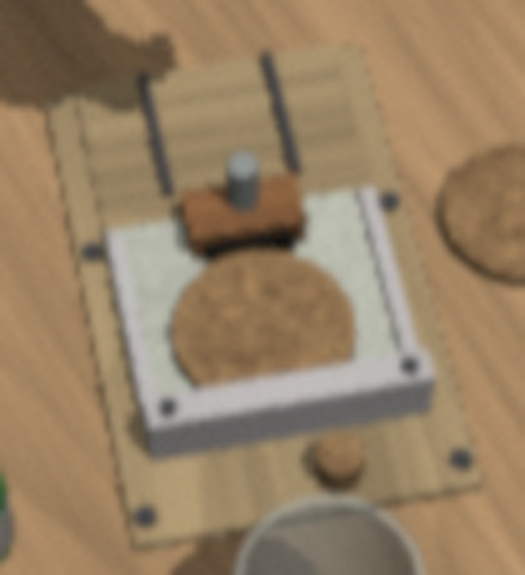

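View pics/s18.png

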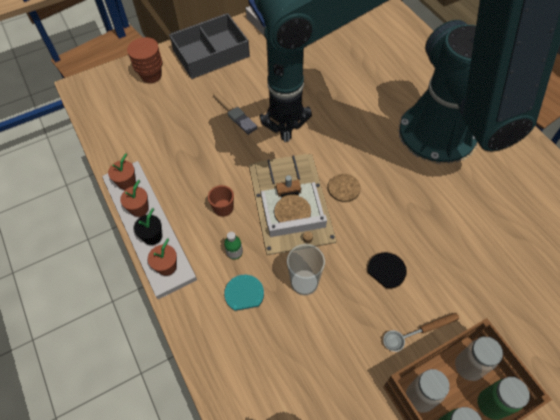

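Lid flat against the bar (crop (285–435, 122)), nose touching the round edge (crop (360, 342)), and the bystanders in place. I'm zooming in once more on both contacts.

```bash
python3 - <<'E'
import cv2,numpy as np
im=cv2.imread("pics/w18.png"); a=cv2.resize(im[35:70,220:330],None,fx=7,fy=7,interpolation=cv2.INTER_NEAREST); b=cv2.resize(im[125:160,220:330],None,fx=7,fy=7,interpolation=cv2.INTER_NEAREST)
cv2.imwrite("pics/w18e.png",np.vstack([a,b]))
E
```

```text
(no output)
```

View pics/w18e.png

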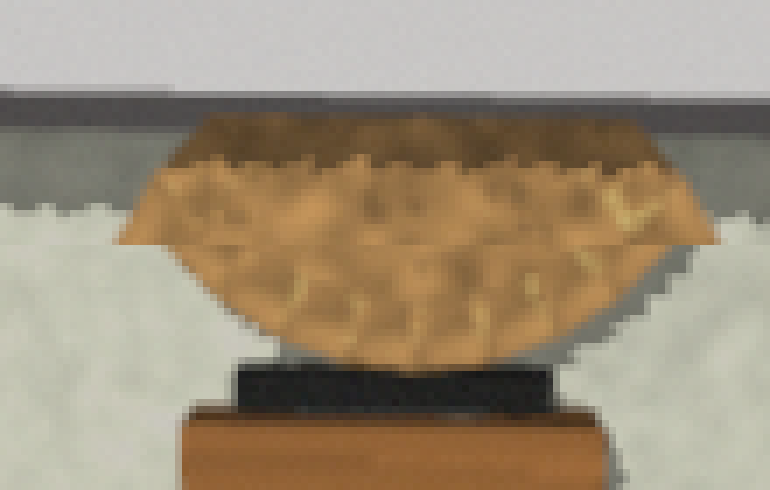

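Flush at the bar and the nose is in contact, so I'm handing in.

```bash
python3 - <<'E'
from workcell import order,r
print(order.job_done(), r.get_state()["time"])
E
```

```text
the job is handed in; nothing more can be done
the job is handed in; nothing more can be done
```

The lid's straight edge now lies flush against the alignment bar, and the clamp's nose rests on its round edge. I handed the job in at about 18 s.

- **Turning and sliding:** I pressed with two fingertips at about 7 N and turned the lid about 82° on the bed. I then slid it about 27 mm until it met the bar, where the sideways force settled at about 3–5 N.
- **Lag:** The lid fell about 6° behind the fingers during the turn, so I turned a little further to correct it.
- **Clamp:** Only after that did I push the post from behind with closed fingers. I stopped once the nose pad had compressed about 1 mm, with about 3.5 N at the wrist, then backed off and lifted clear.

**Last checks:** Before I handed in, close-up views showed the flat parallel to the bar with no visible gap and the nose touching the lid. The other things looked unmoved, and the arm was touching nothing. The one disagreement was in the camera distances: two wrist views put the gap to the bar at about 21 and 26 mm, so I relied on the contact force to tell when the lid had arrived. I did not check the cork for dents separately, but the forces I read while pressing and pushing stayed well below 15 N.

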